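# Load the weighing shuttle and hold its index plunger back

## Task

Stand three of the four brass check weights upright on the floor of the shuttle tray and leave the fourth where it stands on the bench. Then grip the black knob of the index plunger, pull it straight up all the way to its stop, and finish holding it there, so that the tray is unlocked and a colleague can slide it on to the balance: do not let go, do not slide the tray yourself, and leave the other things on the bench where they are.

Things in the scene. Friction and masses are not known exactly. Their poses are not given: they have to be found in the camera images.
- weight_1_centre (a point): the centre (half-way up, 16 mm above its foot) of one of four identical brass check weights: upright turned weight, round body of 22 mm diameter from its foot to 23 mm up, then a knob of 13 mm diameter to the top at 32 mm; 0.1 kg nominal (varies), loose, z up. The four stand in a loose row on the bench to the right of the shuttle, about 60 mm or more from each other.
- weight_2_centre (a point): the centre (half-way up, 16 mm above its foot) of one of four identical brass check weights: upright turned weight, round body of 22 mm diameter from its foot to 23 mm up, then a knob of 13 mm diameter to the top at 32 mm; 0.1 kg nominal (varies), loose, z up. The four stand in a loose row on the bench to the right of the shuttle, about 60 mm or more from each other.
- weight_3_centre (a point): the centre (half-way up, 16 mm above its foot) of one of four identical brass check weights: upright turned weight, round body of 22 mm diameter from its foot to 23 mm up, then a knob of 13 mm diameter to the top at 32 mm; 0.1 kg nominal (varies), loose, z up. The four stand in a loose row on the bench to the right of the shuttle, about 60 mm or more from each other.
- weight_4_centre (a point): the centre (half-way up, 16 mm above its foot) of one of four identical brass check weights: upright turned weight, round body of 22 mm diameter from its foot to 23 mm up, then a knob of 13 mm diameter to the top at 32 mm; 0.1 kg nominal (varies), loose, z up. The four stand in a loose row on the bench to the right of the shuttle, about 60 mm or more from each other.
- tray_floor (a point): centre of the inner floor of the shuttle tray, 13 mm above the bench: an open aluminium tray, inside 72 mm along its own x by 104 mm along its own y, walls 4 mm thick and 14 mm high above the floor (rim 27 mm above the bench). z up; x points (at yaw 0 away from the robot) to the index plunger, whose axis lies 65 mm from this point along +x; y is the slide direction. The shuttle's dark steel base plate (162x214x8 mm, fixed to the bench) lies under it.
- tray (a joint): slide of the tray along the shuttle's +y, 0 (home, where the plunger locks it) to 0.060 m; at home the pin sits in a seat hole in the tray's ear; with the pin out only friction (about 3 N) holds the tray.
- plunger_knob (a point): centre of the index plunger's round black pull knob: neck 23 mm in diameter from 11 mm to 1 mm below this point, head 29 mm in diameter from 1 mm below to 11 mm above it (knob 22 mm high in all, its underside 52 mm above the bench at rest). Below the knob a brass housing of 17 mm diameter runs 14 mm down to a grey bracket (top 38 mm above the bench). The point rises with the knob. z up, the direction of pull; turning has no effect.
- plunger (a joint): travel of the index plunger, upward: 0 = sprung down, its 8 mm pin through the seat hole in the tray's ear (8 mm thick); 0.016 m = fully back against its stop. The spring pulls it down with 6 N at rest, rising to 12.4 N fully back, and returns it at once when let go.
- padlock: bystander, loose: brass padlock lying flat, 60x42x14 mm; origin at the centre of its underside
- tag_bundle: bystander, loose: bundle of card tags lying flat, 31x61x10 mm; origin at the centre of its underside
- stapler: bystander, loose: desk stapler standing on its base, 32x136x43 mm; origin at the centre of its underside
- marker: bystander, loose: marker pen lying flat near the front edge of the bench, 17x135x16 mm; origin at the centre of its underside
Things that resemble listed ones, but are neither listed nor needed, are in the scene too. What is shaped like the part that bears weight_4_centre but green or pink is not meant.

How it is judged:
By the outcome, as a careful person would: the job done as asked, in the order asked, and still so for the second after the job is handed in, while the arm keeps its last pose, push and grip.
It also fails if it takes over 72 s, if anything falls off the work surface, if the arm or the gripper's body presses on something with over 40 N, if the wrist force passes 120 N, or if a joint passes its speed limit or range.

## Robot

A 6-joint arm with a two-finger parallel gripper is mounted at the origin on a cart in front of the work surface, level with it; the furniture and walls round the work are solid. World frame = base frame: x ahead of the robot, y to its left, z up, the work surface at z = 0. Lengths are in m, angles in rad, forces in N, time in s.
With the tool pointing down it reaches from about 0.25 to 0.725 m from the base axis. Payload 4 kg.
Tool frame: the origin (TCP) lies at the very end of the fingers, on their centre line; the grasp point (between the pads) lies 19 mm behind it; z points along the fingers, y is the line along which they close (so a half turn about z gives the same grasp; the last joint's range is limited). The gripper opens to 85 mm and grips with 20 to 120 N. Pads are 22 mm wide; open, the fingers measure 114 mm over their backs; the gripper's body (76 mm by 85 mm) begins 54 mm behind the grasp point. The pads swing forward as they close: fully open they stand 13 mm farther back than shut.
Start: joints at [1.295, 0.241, 0.005, 1.335, 0, 1.571], TCP at [0.136, 0.481, 0.231] pointing down, gripper open.
Joint ranges: [-2.72, 2.72], [-1.05, 1.87], [-1.09, 1.28], [-1.99, 2.15], [-1.42, 1.44], [-3.14, 3.14]. Speed limits (rad/s): [2.79, 2.79, 3.14, 3.14, 3.14, 3.14].

## Interface

Orientations are given as a rotation vector (axis times angle).
In Python, from workcell import * gives the robot as it stands. The module is installed in compiled form; this text tells all that it offers.
- The arm moves only by the tool step_arm, never from a script. Its argument "commands" is one flat list of numbers, 6 for each row, row after row: the shift along the tool's x, y, z in cm, then the turn, a rotation vector about the tool's x, y, z in degrees. A call has 1 to 8 rows; each row is the pose to reach, as a shift and turn from the pose commanded when the call began, along the tool's axes at that moment; what a row does not reach only later rows make up. A row lasts 1/12 s, in which the tool goes at most 41.7 mm and 7.16 degrees, less where a joint would pass 70% of its speed; a pose out of reach is approached as far as the arm can. A call with a gripper value outside its range is refused whole. "fingers" is the opening, from 0 (shut) to 1 (fully open), set as the call begins (left out, the last holds). The fingers move at their own pace and stop on an object; "squeeze" is the grip in N (left out, the last holds). Time passes only in rows, so rows that repeat a pose let the fingers close. It gives the time, the measured TCP pose, the force, the opening and the grip force at its end, in the units of the state.
- state(): the state, without advancing time (a new reading comes with each control period).
- camera(name): name is "side" or "top" or "wrist"; returns a dict with "img" (480x640x3 uint8, blue, green, red), "fx", "fy", "cx", "cy" (pixels), "origin" and "rotation" of the camera in the world. Camera axes: x right, y up, looking along -z (the intrinsics and any distortion apply to the point x, -y, -z); pixel columns grow to the right and rows downward; lengths in m; the calibration is good to about 2 mm. A picture is of the moment at which its call begins. There is no depth.
- finish_job(): hands the job in; it is judged then, once.
The state is a dict: "time_s": time; "q": joint angles; "joint_velocities": joint speeds; "joint_torque": joint torques, N m; "tcp_pos": TCP position; "orientation": TCP orientation; "contact_force": force on the tool from outside, world axes, zero at the start; "moment": the same for the moment, N m; "opening": finger opening in m; "grasp_force": force on a finger pad.
Only numpy, scipy, OpenCV 4.12 (cv2) and the standard library are available. Lean on these libraries where they do the work, as an engineer would, in place of code of your own. Each camera call takes 0.05 s, during which the arm holds its last target. There are 200 camera calls.

## Working session

There is one attempt and no reset: what is moved stays moved. The work goes in short steps, Python scripts to look and compute and a tool call to move; the robot and the scene stay as the last step left them, time stands still between calls to the robot, and variables do not carry over. Pictures are saved under pics/ and viewed, at most 10 in all, crops included, and the job is handed in when it is done.

Besides the shell and the picture viewer there is one more tool, called after "Request:" as name(argument=value, ...), one argument or row to a line, values as JSON. step_arm: Moves the arm, as the interface text tells. Its arguments: {"type":"object","properties":{"commands":{"type":"array","items":{"type":"number"}},"fingers":{"type":"number"},"squeeze":{"type":"number"}},"required":["commands"]}

```bash
mkdir -p pics; python3 - <<'E'
from workcell import *
import cv2
print(state())
for n in("top","side"):
    c=camera(n); cv2.imwrite(f"pics/{n}0.png",c["img"]); print(n,{k:v for k,v in c.items() if k!="img"})
E
```

```text
{'time_s': 0.0, 'q': array([ 1.29497582e+00,  2.41416623e-01,  3.72961918e-03,  1.33520692e+00,
       -2.52294914e-05,  1.57083466e+00]), 'joint_velocities': array([-0.00025673,  0.00103748, -0.00116786,  0.00212028, -0.0001924 ,
        0.00040598]), 'joint_torque': array([-5.11098660e-04, -3.72320509e+01,  2.52406257e+01,  1.68481824e-02,
       -4.87214186e-05, -1.13177180e-05]), 'tcp_pos': array([0.13600334, 0.48049022, 0.2304132 ]), 'orientation': array([-0.43190894, -3.11149383,  0.0032688 ]), 'contact_force': array([ 0.22623656, -0.66710924, -0.14955126]), 'moment': array([ 0.04032008,  0.0067219 , -0.00478287]), 'grasp_force': 0.0, 'opening': 0.08585356652046415}
top {'fx': 478.96508294532316, 'fy': 478.96508294532316, 'cx': 323.9186555357445, 'cy': 237.16427130141233, 'origin': array([ 0.42857442, -0.06219073,  1.02185756]), 'rotation': array([ 0.05610913, -0.10441854, -1.54740433])}
side {'fx': 460.141232507862, 'fy': 460.141232507862, 'cx': 318.3901980927788, 'cy': 240.81601365875056, 'origin': array([ 0.43212542, -0.78221923,  0.55143045]), 'rotation': array([ 0.98294971, -0.04395967, -0.11012978])}
```

View pics/top0.png

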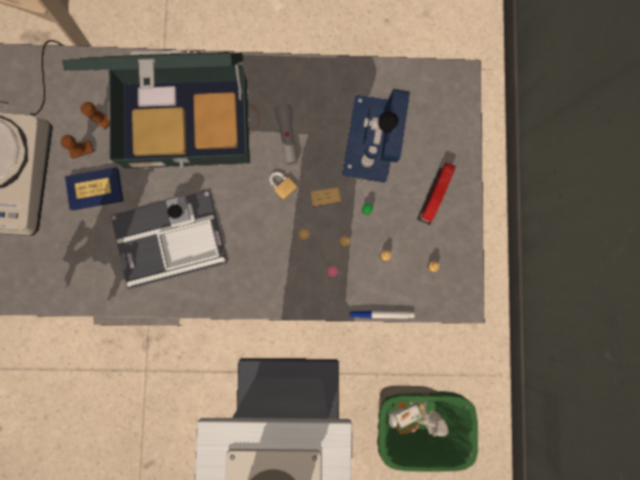

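View pics/side0.png

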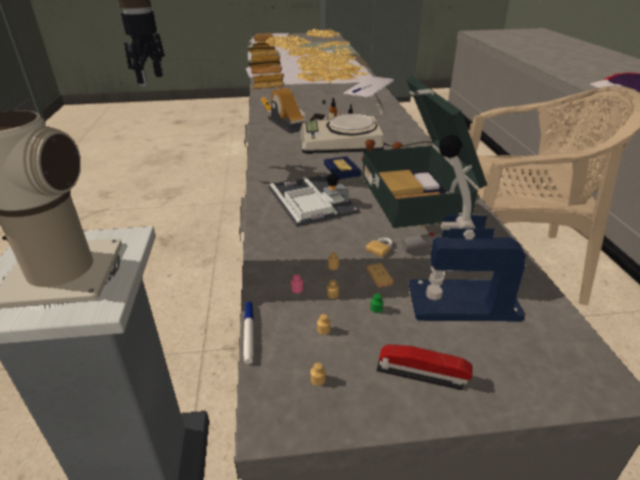

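The top view shows brass weights at about (304,234), (345,241), (386,256) and (434,266), decoys in green at (368,209) and pink at (333,271), the tray at about (190,243) and the knob at about (175,211). The side view shows the same weights at (334,261), (334,290), (324,324) and (318,374).

```bash
cat > h.py <<'E'
from workcell import *
import cv2, numpy as np
from scipy.spatial.transform import Rotation as R
def ray(c,u,v):
    d=np.array([(u-c["cx"])/c["fx"],-(v-c["cy"])/c["fy"],-1.])
    return R.from_rotvec(c["rotation"]).apply(d)
def plane(c,u,v,z):
    d=ray(c,u,v); return c["origin"]+d*(z-c["origin"][2])/d[2]
def proj(c,p):
    d=R.from_rotvec(c["rotation"]).inv().apply(np.array(p)-c["origin"])
    return c["cx"]-c["fx"]*d[0]/d[2], c["cy"]+c["fy"]*d[1]/d[2]
def two(c1,p1,c2,p2):
    a,b=ray(c1,*p1),ray(c2,*p2); A=np.stack([a,-b],1)
    t=np.linalg.lstsq(A,c2["origin"]-c1["origin"],rcond=None)[0]
    P,Q=c1["origin"]+a*t[0],c2["origin"]+b*t[1]; return (P+Q)/2,np.linalg.norm(P-Q)
def blobs(img,lo,hi,amin=20):
    m=cv2.inRange(cv2.cvtColor(img,cv2.COLOR_BGR2HSV),np.array(lo),np.array(hi))
    n,_,s,ce=cv2.connectedComponentsWithStats(m)
    return [(ce[i].round(1),s[i]) for i in range(1,n) if s[i,4]>=amin]
E
python3 - <<'E'
from h import *
np.set_printoptions(precision=4,suppress=True)
t=camera("top");s=camera("side")
r={}
for n,c,box in(("top",t,(290,220,450,285)),("side",s,(300,245,345,390))):
    b=[x for x in blobs(c["img"],(8,90,60),(28,255,255)) if box[0]<x[0][0]<box[2] and box[1]<x[0][1]<box[3]]
    b.sort(key=lambda x:x[0][0] if n=="top" else x[0][1]); r[n]=b
    print(n,[(x[0],x[1][4]) for x in b])
for a in r["top"]: print(plane(t,*a[0],.018))
if len(r["top"])==len(r["side"]):
    for a,b in zip(r["top"],r["side"]): print(two(t,a[0],s,b[0]))
print("knob",plane(t,175,211,.074), two(t,(175,211),s,(333,180)))
img=cv2.resize(t["img"][180:300,100:240],None,fx=5,fy=5,interpolation=cv2.INTER_CUBIC)
cv2.imwrite("pics/crop.png",img)
print(cv2.imwrite("pics/crop2.png",cv2.resize(s["img"][160:240,260:370],None,fx=6,fy=6,interpolation=cv2.INTER_CUBIC)))
E
```

```text
top [(array([303.8, 234.1]), np.int32(98)), (array([344.2, 241.1]), np.int32(98)), (array([385.4, 255.1]), np.int32(106)), (array([433.2, 266.1]), np.int32(112))]
side [(array([332.9, 261.5]), np.int32(163)), (array([332.5, 289.4]), np.int32(202)), (array([323.2, 324.5]), np.int32(238)), (array([317.5, 374.3]), np.int32(310))]
[ 0.5377 -0.0496  0.018 ]
[ 0.5249 -0.1351  0.018 ]
[ 0.4972 -0.2226  0.018 ]
[ 0.4762 -0.3241  0.018 ]
(array([ 0.5381, -0.0495,  0.0089]), np.float64(0.001156543252945931))
(array([ 0.5252, -0.1357,  0.0094]), np.float64(0.00099568483693928))
(array([ 0.4973, -0.2239,  0.0093]), np.float64(0.001123326105950306))
(array([ 0.4762, -0.3264,  0.009 ]), np.float64(0.001012709641101229))
knob [0.5716 0.2058 0.074 ] (array([0.5738, 0.2098, 0.0596]), np.float64(0.00011481380740046077))
True
```

View pics/crop.png

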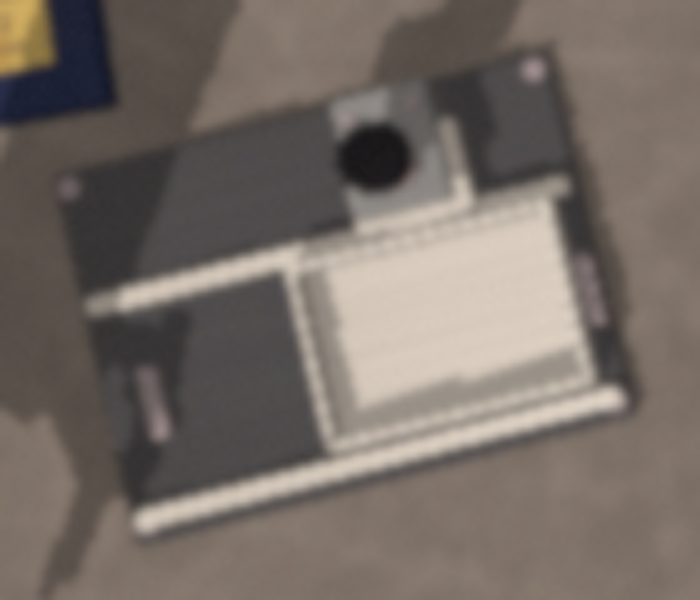

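View pics/crop2.png

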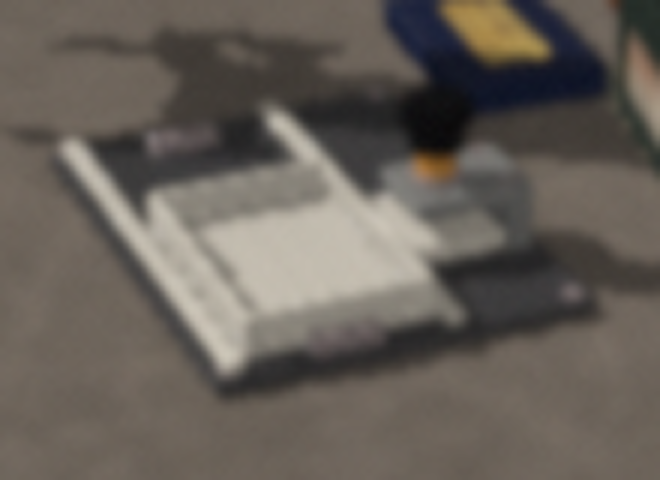

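The crops show the tray's outer rim corners at crop pixels of about (287,262), (552,195), (592,382) and (333,450), and the knob head centred at (375,157). In the side view the knob is at crop pixel (437,118).

```bash
cat >> h.py <<'E'
def go(p,yaw):
    """tool-frame shift cm / turn about z deg to put TCP at p, closing line along yaw (mod pi), tool down"""
    s=state(); T=R.from_rotvec(s["orientation"])
    y=np.arctan2(*T.apply([0,1,0])[[1,0]])
    dy=(yaw-y+np.pi/2)%np.pi-np.pi/2
    tilt=np.degrees(np.arccos(-T.apply([0,0,1])[2]))
    print("shift cm",(T.inv().apply(np.array(p)-s["tcp_pos"])*100).round(2),"turn z",np.degrees(-dy).round(1),"tilt",tilt.round(2),"q",s["q"].round(2),"q0 target",np.arctan2(p[1],p[0]).round(2),"t",round(s["time_s"],2))
E
python3 - <<'E'
from h import *
np.set_printoptions(precision=4,suppress=True)
t=camera("top");s=camera("side")
c=np.array([plane(t,100+a/5-.4,180+b/5-.4,.027) for a,b in((287,262),(552,195),(592,382),(333,450))])
print(c[:,:2],[np.linalg.norm(c[i]-c[i-1]).round(4) for i in range(4)]); ctr=c.mean(0)
k=plane(t,100+375/5-.4,180+157/5-.4,.074)
k2,e=two(t,(174.6,211),s,(332.5,179.3))
d=(k-ctr)[:2]; print("ctr",ctr,"knob",k,k2,e,"dist",np.linalg.norm(d))
ex=(c[0]+c[1]-c[2]-c[3])[:2]; ey=(c[0]+c[3]-c[1]-c[2])[:2]
print("yaw",np.degrees([np.arctan2(d[1],d[0]),np.arctan2(ex[1],ex[0]),np.arctan2(-ey[0],ey[1])]))
T=R.from_rotvec(state()["orientation"]); print(T.as_matrix())
go([.538,-.05,.15],np.radians(14))
w=camera("wrist"); print({k:v for k,v in w.items() if k!="img"})
E
```

```text
[[0.5339 0.2536]
 [0.5646 0.1461]
 [0.487  0.1262]
 [0.4568 0.2307]] [np.float64(0.0805), np.float64(0.1118), np.float64(0.08), np.float64(0.1087)]
ctr [0.5106 0.1891 0.027 ] knob [0.5716 0.2065 0.074 ] [0.5731 0.2101 0.0615] 0.0007646299925730164 dist 0.06346165753438826
yaw [15.9042 15.4795 16.0296]
[[-0.9622  0.2723 -0.0002]
 [ 0.2723  0.9622 -0.0006]
 [-0.     -0.0007 -1.    ]]
shift cm [-53.13 -40.14   8.13] turn z 60.2 tilt 0.04 q [ 1.3   0.24  0.    1.34 -0.    1.57] q0 target -0.09 t 0.3
{'fx': 405.6455761715012, 'fy': 405.6455761715012, 'cx': 325.7879116968944, 'cy': 240.51760093456375, 'origin': array([0.0599, 0.5019, 0.3741]), 'rotation': array([-0.2707, -0.2043,  1.2823])}
```

Request:
step_arm(
  commands=[-53,-40,7,0,0,58,-53,-40,7,0,0,58,-53,-40,7,0,0,58,-53,-40,7,0,0,58,-53,-40,7,0,0,58,-53,-40,7,0,0,58,-53,-40,7,0,0,58,-53,-40,7,0,0,58],
  fingers=0.6,
  squeeze=30,
)

```text
time_s: 1.02
tcp_pos: [0.3372, 0.2152, 0.1965]
orientation: [1.878, 2.518, 0.002]
contact_force: [1.1, 1.8, -0.6]
opening: 0.0513
grasp_force: 0.0
```

```bash
python3 -c "
from h import *
go([.538,-.05,.15],np.radians(15.8))"
```

```text
shift cm [-31.15  11.68   4.65] turn z 0.8 tilt 0.06 q [ 0.57  0.06 -0.3   1.21  0.    1.85] q0 target -0.09 t 1.02
```

Request:
step_arm(
  commands=[-31.2,11.7,4.7,0,0,0.8,-31.2,11.7,4.7,0,0,0.8,-31.2,11.7,4.7,0,0,0.8,-31.2,11.7,4.7,0,0,0.8,-31.2,11.7,4.7,0,0,0.8,-31.2,11.7,4.7,0,0,0.8,-31.2,11.7,4.7,0,0,0.8,-31.2,11.7,4.7,0,0,0.8],
)

```text
time_s: 1.68
tcp_pos: [0.5381, -0.0471, 0.1495]
orientation: [1.889, 2.51, 0.001]
contact_force: [1.2, 0.5, -0.5]
opening: 0.0508
grasp_force: 0.0
```

Request:
step_arm(
  commands=[0,0,0,0,0,0,0,0,0,0,0,0],
)

```text
time_s: 1.85
tcp_pos: [0.5375, -0.047, 0.1486]
orientation: [-1.892, -2.506, 0.001]
contact_force: [-0.2, -0.0, -0.1]
opening: 0.0513
grasp_force: 0.0
```

```bash
python3 -c "
from h import *
go([.538,-.05,.15],np.radians(15.8)); w=camera('wrist'); cv2.imwrite('pics/w1.png',w['img'])
print(w['origin'],[(b[0],b[1][2:]) for b in blobs(w['img'],(8,90,60),(28,255,255),200)])
for p in ((.538,-.05,.018),(.525,-.135,.018)): print(proj(w,p))"
```

```text
shift cm [-0.3  -0.04 -0.14] turn z 0.1 tilt 0.1 q [-0.09  0.37 -0.04  1.17  0.    1.21] q0 target -0.09 t 1.85
[0.51645453 0.02875093 0.29179781] [(array([474.1, 210.5]), array([  63,   68, 2660], dtype=int32)), (array([324.9, 230.4]), array([ 31,  37, 908], dtype=int32)), (array([414.8, 293.8]), array([  53,   75, 1897], dtype=int32)), (array([278.3, 328.2]), array([ 31,  40, 939], dtype=int32))]
(np.float64(325.15975585830046), np.float64(230.38308220174326))
(np.float64(278.5326151504078), np.float64(328.55769632236047))
```

View pics/w1.png

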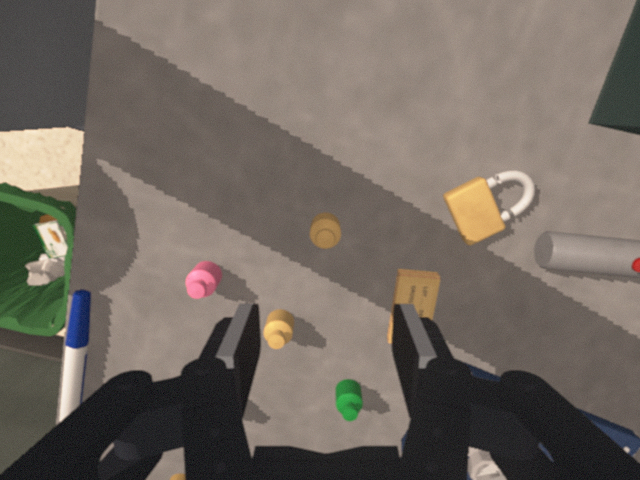

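The wrist view shows the brass weights at (325,230) and (278,328), within 0.5 px of where my positions project. The pink and green decoys are clear of the fingers, so I'll descend on weight 1.

Request:
step_arm(
  commands=[-0.3,0,4,0,0,0,-0.3,0,8,0,0,0,-0.3,0,11,0,0,0,-0.3,0,13,0,0,0,-0.3,0,14.2,0,0,0,-0.3,0,14.6,0,0,0,-0.3,0,14.6,0,0,0],
)

```text
time_s: 2.48
tcp_pos: [0.5366, -0.0466, 0.0033]
orientation: [-1.885, -2.511, 0.002]
contact_force: [-0.1, 0.9, -0.2]
opening: 0.0513
grasp_force: 0.0
```

Request:
step_arm(
  commands=[0,0,0,0,0,0,0,0,0,0,0,0,0,0,0,0,0,0,0,0,0,0,0,0,0,0,0,0,0,0],
  fingers=0.1,
)

```text
time_s: 2.9
tcp_pos: [0.539, -0.0478, 0.0055]
orientation: [1.887, 2.509, 0.003]
contact_force: [-1.8, 1.2, 6.8]
opening: 0.0201
grasp_force: 29.5
```

```bash
python3 -c "
from h import *
go([.502,.220,.075],np.radians(15.8))"
```

```text
shift cm [26.75  3.9  -6.95] turn z 0.3 tilt 0.16 q [-0.09  0.52 -0.22  0.83  0.    1.2 ] q0 target 0.41 t 2.9
```

Request:
step_arm(
  commands=[0,0,-3,0,0,0,0,0,-7,0,0,0,4,0.6,-7.2,0,0,0,26.8,3.9,-7.2,0,0,0,26.8,3.9,-7.2,0,0,0,26.8,3.9,-7.2,0,0,0,26.8,3.9,-7.2,0,0,0,26.8,3.9,-7.2,0,0,0],
)

```text
time_s: 3.57
tcp_pos: [0.5037, 0.2002, 0.0763]
orientation: [1.889, 2.51, 0.001]
contact_force: [0.4, -0.3, -1.5]
opening: 0.0199
grasp_force: 30.0
```

Request:
step_arm(
  commands=[4,0.6,0,0,0,0,6,0.6,0,0,0,0,6,0.6,0,0,0,0,6,0.6,0,0,0,0],
)

```text
time_s: 3.9
tcp_pos: [0.4927, 0.2589, 0.0758]
orientation: [1.885, 2.513, -0.0]
contact_force: [-0.0, -0.4, -1.5]
opening: 0.0197
grasp_force: 30.0
```

```bash
python3 -c "
from h import *
go([.502,.220,.05],np.radians(15.8));print(state())"
```

```text
shift cm [-3.99 -0.2   2.59] turn z 0.5 tilt 0.03 q [ 0.48  0.46 -0.1   1.01 -0.    1.77] q0 target 0.41 t 3.9
{'time_s': 3.9, 'q': array([ 4.84022460e-01,  4.63902745e-01, -9.60799426e-02,  1.01081898e+00,
       -4.62993229e-04,  1.77097096e+00]), 'joint_velocities': array([-0.04676435, -0.00558899, -0.01566154,  0.00358102, -0.00754237,
       -0.00270214]), 'joint_torque': array([ 1.27323959e+00, -4.53183460e+01,  2.30045718e+01, -9.86888213e-02,
        1.27170137e-01,  3.05902760e-02]), 'tcp_pos': array([0.49271959, 0.25888083, 0.07584224]), 'orientation': array([ 1.88463851e+00,  2.51299197e+00, -3.19470983e-04]), 'contact_force': array([-0.01361527, -0.3857424 , -1.46766515]), 'moment': array([-0.03158897,  0.00185357,  0.01170895]), 'grasp_force': 29.987733542866977, 'opening': 0.01965843639988527}
```

Request:
step_arm(
  commands=[-4,-0.2,0,0,0,0,-4,-0.2,0,0,0,0,-4,-0.2,2,0,0,0,-4,-0.2,4,0,0,0,-4,-0.2,5,0,0,0,-4,-0.2,5.4,0,0,0,-4,-0.2,5.4,0,0,0],
)

```text
time_s: 4.48
tcp_pos: [0.5017, 0.2174, 0.0208]
orientation: [-1.89, -2.508, 0.004]
contact_force: [-0.5, -0.1, -1.3]
opening: 0.0199
grasp_force: 30.0
```

Request:
step_arm(
  commands=[0,0,0.2,0,0,0,0,0,0.4,0,0,0,0,0,0.4,0,0,0],
)

```text
time_s: 4.73
tcp_pos: [0.5033, 0.2191, 0.0187]
orientation: [1.888, 2.51, 0.003]
contact_force: [-0.5, 0.2, -1.3]
opening: 0.0198
grasp_force: 30.0
```

```bash
python3 -c "
from h import *
go([.502,.220,.0185],np.radians(15.8));c=camera('top');s=camera('side')
cv2.imwrite('pics/p1.png',cv2.resize(np.hstack([c['img'][190:300,110:240],s['img'][150:260,260:390]]),None,fx=3,fy=3,interpolation=cv2.INTER_CUBIC))"
```

```text
shift cm [ 0.12 -0.1   0.02] turn z 0.3 tilt 0.12 q [ 0.41  0.52 -0.18  0.87 -0.    1.7 ] q0 target 0.41 t 4.73
```

View pics/p1.png

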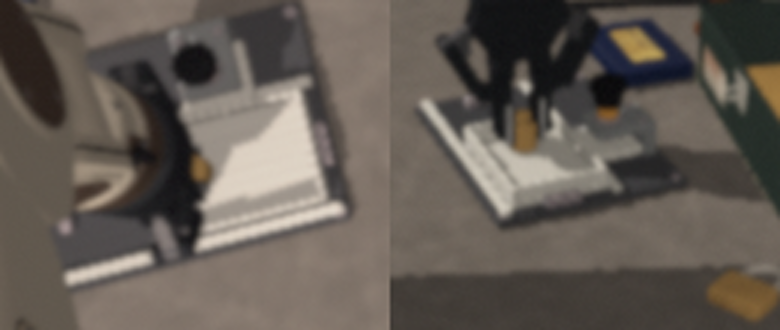

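The picture shows the weight held inside the tray, at about (200,168) in the top half and (524,130) in the side half, with both fingers clear of the walls.

Request:
step_arm(
  commands=[0,0,0.1,0,0,0,0,0,0.2,0,0,0,0,0,0.2,0,0,0],
)

```text
time_s: 5.08
tcp_pos: [0.5032, 0.2192, 0.0184]
orientation: [1.887, 2.51, 0.003]
contact_force: [-3.5, -1.6, 12.0]
opening: 0.0197
grasp_force: 31.4
```

```bash
python3 -c "
from h import *
s=camera('side')
for b in blobs(s['img'],(8,90,60),(28,255,255),20):
    if 280<b[0][0]<345 and 160<b[0][1]<230: print(b)
for z in (.013,.029,.045): print(proj(s,(.502,.22,z)))"
```

```text
(array([341.9, 164.6]), array([334, 159,  17,  12, 123], dtype=int32))
(array([304.8, 193.3]), array([301, 186,   8,  15,  90], dtype=int32))
(array([332. , 187.4]), array([329, 186,   7,   4,  26], dtype=int32))
(np.float64(303.43028323764315), np.float64(197.1124143763044))
(np.float64(303.22914126690785), np.float64(191.32270711990196))
(np.float64(303.02480403468047), np.float64(185.44102687258663))
```

Request:
step_arm(
  commands=[0,0,-0.1,0,0,0,0,0,-0.1,0,0,0,0,0,-0.1,0,0,0,0,0,-0.1,0,0,0],
  fingers=0.4,
)

```text
time_s: 5.47
tcp_pos: [0.5023, 0.2189, 0.0166]
orientation: [-1.888, -2.511, 0.0]
contact_force: [-0.6, -0.7, 0.2]
opening: 0.034
grasp_force: 0.0
```

Request:
step_arm(
  commands=[0,0,-2,0,0,0,0,0,-5,0,0,0,0,0,-7,0,0,0,0,0,-7,0,0,0],
)

```text
time_s: 5.8
tcp_pos: [0.5054, 0.2202, 0.0911]
orientation: [1.886, 2.508, 0.011]
contact_force: [0.5, 0.7, 0.2]
opening: 0.0344
grasp_force: 0.0
```

```bash
python3 -c "
from h import *
go([.525,-.135,.09],np.radians(15.8))
w=camera('wrist')
for b in blobs(w['img'],(8,90,60),(28,255,255),100): print(b)
for z in (.013,.029,.045): print(proj(w,(.502,.22,z)))"
```

```text
shift cm [-3.467e+01 -7.970e+00  1.000e-02] turn z 0.3 tilt 0.46 q [ 0.41  0.43 -0.1   1.03  0.    1.7 ] q0 target -0.25 t 5.8
(array([631.6,  38.5]), array([618,   0,  22,  65, 907], dtype=int32))
(array([320.1, 265.5]), array([ 301,  242,   40,   48, 1528], dtype=int32))
(array([434. , 318.5]), array([423, 313,  27,  17, 172], dtype=int32))
(np.float64(318.51362290560274), np.float64(250.15423232345202))
(np.float64(318.2611702163547), np.float64(259.9757238878567))
(np.float64(317.9710763583982), np.float64(271.26161823618844))
```

Request:
step_arm(
  commands=[-34.7,-8,0,0,0,0,-34.7,-8,0,0,0,0,-34.7,-8,0,0,0,0,-34.7,-8,0,0,0,0,-34.7,-8,0,0,0,0,-34.7,-8,0,0,0,0,-34.7,-8,0,0,0,0,-34.7,-8,0,0,0,0],
  fingers=0.6,
)

```text
time_s: 6.52
tcp_pos: [0.5192, -0.1158, 0.0853]
orientation: [-1.887, -2.509, 0.002]
contact_force: [0.6, -1.0, -0.2]
opening: 0.0515
grasp_force: 0.0
```

Request:
step_arm(
  commands=[0,0,0,0,0,0,0,0,0,0,0,0],
)

```text
time_s: 6.68
tcp_pos: [0.5195, -0.1163, 0.0853]
orientation: [-1.893, -2.504, 0.001]
contact_force: [-0.1, 0.1, 0.1]
opening: 0.051
grasp_force: 0.0
```

```bash
python3 -c "
from h import *
go([.525,-.135,.003],np.radians(15.8))"
```

```text
shift cm [-1.96  0.04  8.22] turn z 0.0 tilt 0.14 q [-0.22  0.41 -0.15  1.01  0.    1.07] q0 target -0.25 t 6.68
```

Request:
step_arm(
  commands=[-2,0,0,0,0,0,-2,0,2,0,0,0,-2,0,5,0,0,0,-2,0,7,0,0,0,-2,0,7.8,0,0,0,-2,0,8.1,0,0,0,-2,0,8.1,0,0,0],
)

```text
time_s: 7.27
tcp_pos: [0.5255, -0.132, 0.005]
orientation: [-1.885, -2.511, 0.001]
contact_force: [0.3, -0.4, 0.8]
opening: 0.0513
grasp_force: 0.0
```

Request:
step_arm(
  commands=[0,0,0,0,0,0,0,0,0,0,0,0,0,0,0,0,0,0,0,0,0,0,0,0,0,0,0,0,0,0],
  fingers=0.1,
)

```text
time_s: 7.68
tcp_pos: [0.5273, -0.1334, 0.0073]
orientation: [1.887, 2.509, 0.003]
contact_force: [-1.2, 1.4, 6.0]
opening: 0.0201
grasp_force: 29.6
```

```bash
python3 -c "
from h import *
go([.511,.188,.075],np.radians(15.8))"
```

```text
shift cm [31.32  7.37 -6.78] turn z 0.3 tilt 0.17 q [-0.25  0.52 -0.21  0.84  0.    1.04] q0 target 0.35 t 7.68
```

Request:
step_arm(
  commands=[0,0,-3,0,0,0,1,0.2,-7,0,0,0,31.3,7.4,-7,0,0,0,31.3,7.4,-7,0,0,0,31.3,7.4,-7,0,0,0,31.3,7.4,-7,0,0,0,31.3,7.4,-7,0,0,0,31.3,7.4,-7,0,0,0],
)

```text
time_s: 8.35
tcp_pos: [0.5128, 0.1282, 0.076]
orientation: [1.889, 2.51, 0.0]
contact_force: [0.8, -0.1, -0.6]
opening: 0.02
grasp_force: 29.8
```

```bash
python3 -c "
from h import *
go([.511,.188,.022],np.radians(15.8))"
```

```text
shift cm [5.8  1.48 5.4 ] turn z 0.3 tilt 0.02 q [ 0.25  0.42 -0.18  0.98 -0.    1.54] q0 target 0.35 t 8.35
```

Request:
step_arm(
  commands=[5.8,1.5,0,0,0,0,5.8,1.5,0,0,0,0,5.8,1.5,0,0,0,0,5.8,1.5,0,0,0,0],
)

```text
time_s: 8.68
tcp_pos: [0.5112, 0.1874, 0.0756]
orientation: [1.885, 2.513, -0.001]
contact_force: [0.0, 0.8, -0.9]
opening: 0.02
grasp_force: 29.8
```

```bash
python3 -c "
from h import *
go([.511,.188,.022],np.radians(15.8))"
```

```text
shift cm [ 0.07 -0.    5.36] turn z 0.5 tilt 0.04 q [ 0.35  0.44 -0.13  1.   -0.    1.64] q0 target 0.35 t 8.68
```

Request:
step_arm(
  commands=[0,0,3,0,0,0,0,0,4.5,0,0,0,0,0,5.2,0,0,0,0,0,5.4,0,0,0,0,0,5.6,0,0,0,0,0,5.7,0,0,0],
)

```text
time_s: 9.18
tcp_pos: [0.5112, 0.185, 0.0202]
orientation: [1.89, 2.509, -0.003]
contact_force: [-6.2, -4.1, 11.9]
opening: 0.0198
grasp_force: 30.9
```

Request:
step_arm(
  commands=[0,0,0.1,0,0,0,0,0,0.1,0,0,0],
)

```text
time_s: 9.35
tcp_pos: [0.5114, 0.1851, 0.0203]
orientation: [1.89, 2.509, -0.001]
contact_force: [-4.9, -3.6, 8.3]
opening: 0.0196
grasp_force: 30.7
```

Request:
step_arm(
  commands=[0,0,-0.1,0,0,0,0,0,-0.1,0,0,0,0,0,-0.1,0,0,0,0,0,-0.1,0,0,0],
  fingers=0.4,
)

```text
time_s: 9.68
tcp_pos: [0.5118, 0.1866, 0.0193]
orientation: [1.889, 2.511, 0.001]
contact_force: [-2.5, -0.6, 2.8]
opening: 0.0337
grasp_force: 0.0
```

Request:
step_arm(
  commands=[0,0,-2,0,0,0,0,0,-5,0,0,0,0,0,-7,0,0,0,0,0,-7,0,0,0],
)

```text
time_s: 10.02
tcp_pos: [0.5158, 0.1878, 0.0936]
orientation: [1.885, 2.506, 0.013]
contact_force: [0.7, 0.3, 0.5]
opening: 0.0344
grasp_force: 0.0
```

```bash
python3 -c "
from h import *
go([.497,-.223,.09],np.radians(15.8))
w=camera('wrist')
for b in blobs(w['img'],(8,90,60),(28,255,255),100): print(b)
for p in ((.502,.22),(.511,.188)): print(proj(w,p+(.029,)))"
```

```text
shift cm [-38.95 -13.19   0.21] turn z 0.3 tilt 0.59 q [ 0.35  0.43 -0.11  1.03 -0.    1.64] q0 target -0.42 t 10.02
(array([317.7, 204.7]), array([ 297,  182,   42,   46, 1509], dtype=int32))
(array([315.3, 266.5]), array([ 296,  243,   40,   48, 1498], dtype=int32))
(array([433.6, 256. ]), array([425, 250,  21,  17, 102], dtype=int32))
(array([634.4, 454.4]), array([626, 438,  14,  27, 221], dtype=int32))
(np.float64(315.6167837397209), np.float64(197.19293429454908))
(np.float64(315.7627080436305), np.float64(257.119899621135))
```

Request:
step_arm(
  commands=[-39,-13.2,0,0,0,0,-39,-13.2,0,0,0,0,-39,-13.2,0,0,0,0,-39,-13.2,0,0,0,0,-39,-13.2,0,0,0,0,-39,-13.2,0,0,0,0,-39,-13.2,0,0,0,0,-39,-13.2,0,0,0,0],
  fingers=0.6,
)

```text
time_s: 10.73
tcp_pos: [0.4957, -0.1484, 0.0876]
orientation: [-1.888, -2.51, 0.001]
contact_force: [0.9, -0.3, -0.5]
opening: 0.0513
grasp_force: 0.0
```

```bash
python3 -c "
from h import *
go([.497,-.223,.09],np.radians(15.8))"
```

```text
shift cm [-7.2  -1.94 -0.24] turn z 0.3 tilt 0.06 q [-0.29  0.38 -0.19  1.   -0.    1.  ] q0 target -0.42 t 10.73
```

Request:
step_arm(
  commands=[-7.2,-1.9,0,0,0,0,-7.2,-1.9,0,0,0,0,-7.2,-1.9,0,0,0,0,-7.2,-1.9,0,0,0,0],
)

```text
time_s: 11.07
tcp_pos: [0.4976, -0.2228, 0.0874]
orientation: [-1.893, -2.506, 0.0]
contact_force: [-0.1, 0.5, -0.5]
opening: 0.0515
grasp_force: 0.0
```

```bash
python3 -c "
from h import *
go([.497,-.223,.0045],np.radians(15.8))
w=camera('wrist')
for b in blobs(w['img'],(8,90,60),(28,255,255),100): print(b)
for p in ((.497,-.223),(.476,-.325)): print(proj(w,p+(.018,)))"
```

```text
shift cm [-0.01 -0.05  8.29] turn z 0.1 tilt 0.08 q [-0.42  0.43 -0.11  1.03  0.    0.87] q0 target -0.42 t 11.07
(array([613.3,  92.9]), array([ 573,   20,   67,  133, 6545], dtype=int32))
(array([ 61.6, 165.1]), array([ 55, 157,  14,  17, 102], dtype=int32))
(array([616.3, 253.6]), array([599, 233,  37,  43, 458], dtype=int32))
(array([324.3, 258.1]), array([ 305,  235,   40,   47, 1488], dtype=int32))
(array([255.7, 395.7]), array([241, 369,  28,  54, 853], dtype=int32))
(np.float64(324.4061457282874), np.float64(256.7634771840221))
(np.float64(248.2886171999906), np.float64(394.6883719579623))
```

Request:
step_arm(
  commands=[0,0,3,0,0,0,0,0,6,0,0,0,0,0,7.4,0,0,0,0,0,8,0,0,0,0,0,8.3,0,0,0,0,0,8.3,0,0,0],
)

```text
time_s: 11.62
tcp_pos: [0.4983, -0.2198, 0.0055]
orientation: [-1.886, -2.512, 0.0]
contact_force: [-0.6, 0.9, 0.2]
opening: 0.0516
grasp_force: 0.0
```

Request:
step_arm(
  commands=[0,0,0,0,0,0,0,0,0,0,0,0,0,0,0,0,0,0,0,0,0,0,0,0,0,0,0,0,0,0],
  fingers=0.1,
)

```text
time_s: 12.03
tcp_pos: [0.4993, -0.2213, 0.0073]
orientation: [1.887, 2.509, 0.002]
contact_force: [0.1, -0.0, 6.3]
opening: 0.02
grasp_force: 29.5
```

```bash
python3 -c "
from h import *
go([.519,.159,.075],np.radians(15.8))"
```

```text
shift cm [35.98 12.46 -6.8 ] turn z 0.3 tilt 0.15 q [-0.42  0.53 -0.2   0.84  0.    0.87] q0 target 0.3 t 12.03
```

Request:
step_arm(
  commands=[0,0,-3,0,0,0,1,0.3,-7,0,0,0,36,12.5,-7,0,0,0,36,12.5,-7,0,0,0,36,12.5,-7,0,0,0,36,12.5,-7,0,0,0,36,12.5,-7,0,0,0,36,12.5,-7,0,0,0],
)

```text
time_s: 12.7
tcp_pos: [0.5117, 0.0408, 0.076]
orientation: [1.889, 2.51, 0.001]
contact_force: [2.1, -0.1, -0.6]
opening: 0.02
grasp_force: 29.8
```

```bash
python3 -c "
from h import *
go([.519,.159,.075],np.radians(15.8))"
```

```text
shift cm [11.15  3.97  0.11] turn z 0.3 tilt 0.03 q [ 0.08  0.39 -0.22  0.96 -0.    1.37] q0 target 0.3 t 12.7
```

Request:
step_arm(
  commands=[11.2,4,0,0,0,0,11.2,4,0,0,0,0,11.2,4,0,0,0,0,11.2,4,0,0,0,0,11.2,4,0,0,0,0,11.2,4,0,0,0,0],
)

```text
time_s: 13.2
tcp_pos: [0.5189, 0.1575, 0.0756]
orientation: [-1.888, -2.511, 0.002]
contact_force: [-0.1, -0.5, -1.0]
opening: 0.0199
grasp_force: 29.8
```

```bash
python3 -c "
from h import *
go([.519,.159,.022],np.radians(15.8))"
```

```text
shift cm [0.14 0.06 5.36] turn z 0.3 tilt 0.06 q [ 0.3   0.44 -0.14  1.   -0.    1.58] q0 target 0.3 t 13.2
```

Request:
step_arm(
  commands=[0.2,0,3,0,0,0,0.2,0,4.5,0,0,0,0.2,0,5.2,0,0,0,0.2,0,5.4,0,0,0,0.2,0,5.6,0,0,0,0.2,0,5.7,0,0,0],
)

```text
time_s: 13.7
tcp_pos: [0.5185, 0.1583, 0.0201]
orientation: [1.89, 2.509, -0.002]
contact_force: [-5.5, -2.6, 10.1]
opening: 0.0198
grasp_force: 30.9
```

Request:
step_arm(
  commands=[0,0,0,0,0,0,0,0,0,0,0,0],
)

```text
time_s: 13.87
tcp_pos: [0.5199, 0.1593, 0.0203]
orientation: [1.889, 2.508, 0.003]
contact_force: [-1.4, -1.4, 4.3]
opening: 0.0199
grasp_force: 30.1
```

Request:
step_arm(
  commands=[0,0,-0.1,0,0,0,0,0,-0.1,0,0,0,0,0,-0.1,0,0,0,0,0,-0.1,0,0,0],
  fingers=0.4,
)

```text
time_s: 14.2
tcp_pos: [0.5191, 0.1599, 0.02]
orientation: [1.888, 2.51, 0.001]
contact_force: [-0.4, 0.2, -0.9]
opening: 0.034
grasp_force: 0.0
```

Request:
step_arm(
  commands=[0,0,-2,0,0,0,0,0,-5,0,0,0,0,0,-9,0,0,0,0,0,-11,0,0,0,0,0,-11,0,0,0,0,0,-11,0,0,0,0,0,-11,0,0,0],
)

```text
time_s: 14.78
tcp_pos: [0.5181, 0.1596, 0.129]
orientation: [-1.888, -2.51, 0.002]
contact_force: [-0.3, -0.1, -0.5]
opening: 0.0341
grasp_force: 0.0
```

```bash
python3 -c "
from h import *
go([.572,.207,.13],np.radians(105.8))
w=camera('wrist'); cv2.imwrite('pics/w3.png',w['img']); st=camera('side'); cv2.imwrite('pics/s3.png',cv2.resize(st['img'][140:240,260:390],None,fx=5,fy=5))
for b in blobs(w['img'],(8,90,60),(28,255,255),200): print(b)
print(proj(w,(.572,.207,.074)))"
```

```text
shift cm [ 3.06  6.5  -0.11] turn z -89.7 tilt 0.08 q [ 0.3   0.39 -0.06  1.12  0.    1.59] q0 target 0.35 t 14.78
(array([329.6, 145.6]), array([ 312,  127,   37,   39, 1120], dtype=int32))
(array([327.6, 224.5]), array([ 310,  184,   36,   82, 2193], dtype=int32))
(array([624.4, 366.3]), array([ 596,  306,   44,   96, 2220], dtype=int32))
(np.float64(455.0251705609945), np.float64(209.20843876713553))
```

View pics/w3.png

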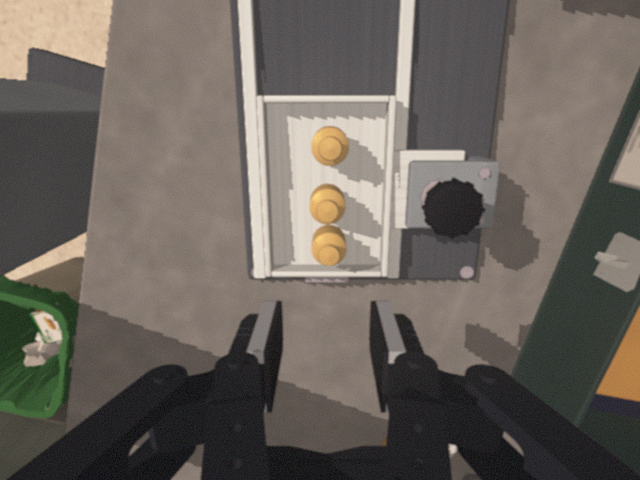

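All three weights stand upright in the tray at (330,146), (327,204) and (328,245). The knob is at (453,207), where I expected it. Next is the knob.

Request:
step_arm(
  commands=[3.1,6.5,0,0,0,-7,3.1,6.5,0,0,0,-14,3.1,6.5,0,0,0,-21,3.1,6.5,0,0,0,-28,3.1,6.5,0,0,0,-35,3.1,6.5,0,0,0,-42,3.1,6.5,0,0,0,-49,3.1,6.5,0,0,0,-56],
  fingers=0.7,
)

```text
time_s: 15.55
tcp_pos: [0.5715, 0.2073, 0.1276]
orientation: [-0.479, -3.101, 0.003]
contact_force: [0.6, -0.3, -0.3]
opening: 0.0601
grasp_force: 0.0
```

Request:
step_arm(
  commands=[0,0,0,0,0,-7,0,0,0,0,0,-14,0,0,0,0,0,-21,0,0,0,0,0,-28,0,0,0,0,0,-33.7,0,0,0,0,0,-33.7,0,0,0,0,0,-33.7],
)

```text
time_s: 16.13
tcp_pos: [0.5718, 0.2073, 0.1282]
orientation: [0.428, -3.11, 0.001]
contact_force: [0.3, 0.0, 0.0]
opening: 0.0596
grasp_force: 0.0
```

```bash
python3 -c "
from h import *
go([.5725,.207,.046],np.radians(105.8))
w=camera('wrist'); 
for b in blobs(w['img'],(0,0,0),(180,255,45),300): print(b)
for z in(.062,.074): print(proj(w,(.5725,.207,z)))
g=w['img'];cv2.imwrite('pics/w4.png',g)"
```

```text
shift cm [-0.08 -0.05  8.22] turn z -0.1 tilt 0.17 q [0.35 0.51 0.14 1.2  0.   0.07] q0 target 0.35 t 16.13
(array([321.7, 273.7]), array([299, 247,  52,  46, 851], dtype=int32))
(array([318. , 430.8]), array([    0,   307,   640,   173, 34601], dtype=int32))
(np.float64(326.69659144750574), np.float64(260.6653376881127))
(np.float64(326.74875481749893), np.float64(268.81201710134764))
```

View pics/w4.png

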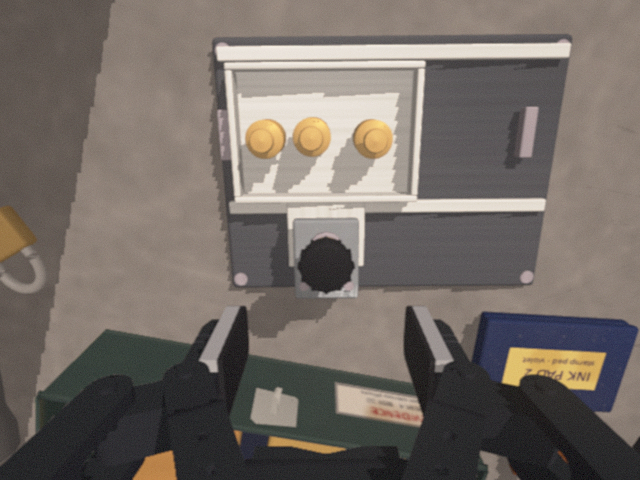

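The wrist view shows the knob at (326,265), centred between the fingers and clear on both sides. The weights are upright.

Request:
step_arm(
  commands=[-0.1,0,3,0,0,0,-0.1,0,5.5,0,0,0,-0.1,0,7.3,0,0,0,-0.1,0,8.1,0,0,0,-0.1,0,8.3,0,0,0,-0.1,0,8.3,0,0,0],
)

```text
time_s: 16.68
tcp_pos: [0.5733, 0.2078, 0.0464]
orientation: [0.431, -3.111, 0.0]
contact_force: [0.1, -0.2, 0.5]
opening: 0.0599
grasp_force: 0.0
```

Request:
step_arm(
  commands=[0,0,0,0,0,0,0,0,0,0,0,0,0,0,0,0,0,0,0,0,0,0,0,0,0,0,0,0,0,0],
  fingers=0.15,
  squeeze=80,
)

```text
time_s: 17.1
tcp_pos: [0.5748, 0.2081, 0.0488]
orientation: [-0.431, 3.109, 0.0]
contact_force: [-1.6, -1.4, 7.2]
opening: 0.0264
grasp_force: 78.3
```

Request:
step_arm(
  commands=[0,0,-0.4,0,0,0,0,0,-0.8,0,0,0,0,0,-1.2,0,0,0,0,0,-1.5,0,0,0,0,0,-1.5,0,0,0,0,0,-1.5,0,0,0],
)

```text
time_s: 17.6
tcp_pos: [0.5746, 0.208, 0.0606]
orientation: [-0.431, 3.11, -0.0]
contact_force: [6.6, 1.4, -11.3]
opening: 0.0262
grasp_force: 79.2
```

Request:
step_arm(
  commands=[0,0,-0.1,0,0,0,0,0,-0.2,0,0,0,0,0,-0.3,0,0,0,0,0,-0.3,0,0,0],
)

```text
time_s: 17.93
tcp_pos: [0.5747, 0.208, 0.0633]
orientation: [-0.431, 3.111, -0.0]
contact_force: [6.2, 1.5, -13.1]
opening: 0.0264
grasp_force: 79.3
```

Request:
step_arm(
  commands=[0,0,-0.1,0,0,0,0,0,-0.2,0,0,0,0,0,-0.2,0,0,0,0,0,-0.2,0,0,0],
)

```text
time_s: 18.27
tcp_pos: [0.5746, 0.208, 0.0649]
orientation: [-0.431, 3.111, -0.0]
contact_force: [7.0, 1.9, -13.3]
opening: 0.0263
grasp_force: 80.0
```

Request:
step_arm(
  commands=[0,0,-0.1,0,0,0,0,0,-0.2,0,0,0,0,0,-0.2,0,0,0,0,0,-0.2,0,0,0],
)

```text
time_s: 18.6
tcp_pos: [0.5746, 0.208, 0.065]
orientation: [0.431, -3.112, 0.001]
contact_force: [9.9, 2.1, -21.4]
opening: 0.0261
grasp_force: 80.3
```

```bash
python3 -c "
from h import *
s=camera('side');t=camera('top')
cv2.imwrite('pics/f.png',cv2.resize(np.hstack([t['img'][180:300,110:240],s['img'][140:260,260:390]]),None,fx=3,fy=3,interpolation=cv2.INTER_CUBIC))
st=state();print(st['contact_force'],st['grasp_force'],st['tcp_pos'])"
```

```text
[ 11.25155188   3.92944831 -21.38618026] 80.30172228813171 [0.57452652 0.20799896 0.06502559]
```

View pics/f.png

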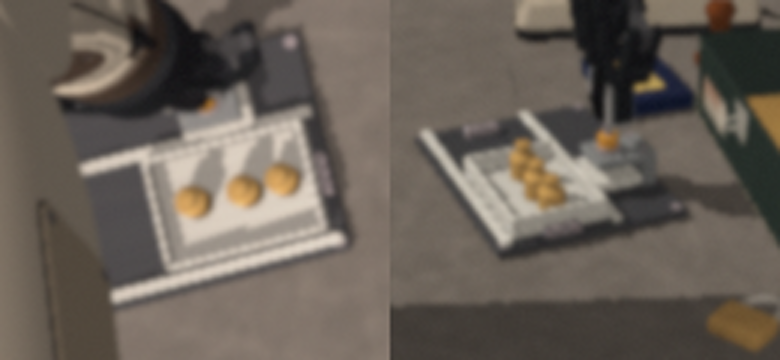

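The picture shows the knob raised, with the plunger shaft visible above the brass housing at (608,115). The three weights stand upright in the tray, which is still at home.

```bash
python3 -c "
from workcell import *
print(finish_job())"
```

```text
the job is handed in; nothing more can be done
None
```

I stood three weights upright in the tray and left the fourth on the bench. The arm is holding the plunger knob up at its stop, and I handed the job in at about 19 s; no verdict came back.

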